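# Switch off the UV dish cabinet and hold its lid at the set angle

### The arm

A 7-joint arm with a two-finger parallel gripper is mounted at the origin on the work surface. World frame = base frame: x ahead of the robot, y to its left, z up, the work surface at z = 0. Lengths are in m, angles in rad, forces in N, time in s.
With the tool pointing down it reaches from about 0.425 to 0.925 m from the base axis. Payload 6.8 kg.
Tool frame: the origin (TCP) lies midway between the tips of the shut fingers; the grasp point (between the pads) lies r.grip_point_offset behind it (r.grip_point_offset is the distance from the TCP to the grasp point, in m); z points along the fingers, y is the line along which they close (so a half turn about z gives the same grasp; the last joint's range is limited). The gripper opens to 85 mm and grips with 20 to 120 N. Pads are 22 mm wide; open, the fingers measure 114 mm over their backs; the gripper's body (76 mm by 85 mm) begins 54 mm behind the grasp point. The pads swing forward as they close: fully open they stand 13 mm farther back than shut.
Start: joints at [1.185, 0.477, 0.022, 1.555, -0.011, 1.109, -0.083], TCP at [0.185, -0.649, 0.231] pointing down, gripper open.
Joint ranges: [-2.96, 2.96], [-0.34, 2.1], [-1.41, 1.46], [0.24, 2.44], [-1.37, 4.51], [0.17, 1.92], [-2.96, 2.96]. Speed limits (rad/s): [2.39, 2.39, 3.14, 3.14, 3.14, 3.14, 3.14].

### API

Orientations are given as a rotation vector (axis times angle).
In Python, from bench import r gives the robot as it stands. The module is installed in compiled form; this text tells all that it offers.
- The arm moves only by the shell command python3 -m crank 'ROWS' [FORCE]. ROWS is JSON, a list of rows, each a list of 5 numbers: the shift along the world's x, y, z in units of 200 mm (1.0 is 200 mm), then the turn about the world's z in units of 45 degrees (1.0 is 45 degrees), then the opening, from -1 (shut) to 1 (fully open). In form: [[dx, dy, dz, turn, jaw], ...]. A call has 1 to 8 rows; each row shifts and turns the commanded pose from where the row before left it; what a row does not reach is not made up. A row lasts 1/12 s, in which the tool goes at most 41.7 mm and 7.16 degrees, less where a joint would pass 70% of its speed; a pose out of reach is approached as far as the arm can. A call with a number of a shift or a turn outside -1 to 1 is refused whole. A call with a gripper value outside its range is refused whole. The fingers move at their own pace and stop on an object; FORCE is the grip in N (left out, the last holds). Time passes only in rows, so rows that do not move let the fingers close. It gives the time, the measured TCP pose, the force, the opening and the grip force at its end, in the units of the state.
- r.get_obs(): the state, without advancing time (a new reading comes with each control period).
- r.grab_frame(name): name is "side" or "top" or "wrist"; returns the picture (420x560x3 uint8, blue, green, red); there is no depth.
- r.camera_model(name): a dict with "fx", "fy", "cx", "cy" (pixels), "distortion" ([k1, k2, p1, p2, k3] as OpenCV has them; the pictures are not rectified), "R" (3x3) and "t" (3): a world point X has camera coordinates R X + t. Camera axes: x right, y down, z forward; pixel columns grow to the right and rows downward; lengths in m; the calibration is good to about 2 mm. A picture is of the moment at which its call begins: read the wrist's pose just before it. camera_model takes no time and is no camera call; for the wrist camera it gives the pose at the moment of the call.
- r.hand_in(): hands the job in; it is judged then, once.
The state is a dict: "clock": time; "joints": joint angles; "qvel": joint speeds; "tau": joint torques, N m; "tcp_pos": TCP position; "orientation": TCP orientation; "contact_force": force on the tool from outside, world axes, zero at the start; "moment": the same for the moment, N m; "grip_width": finger opening in m; "gripper_force": force on a finger pad.
Only numpy, scipy, OpenCV 4.12 (cv2) and the standard library are available. Lean on these libraries where they do the work, as an engineer would, in place of code of your own. Each camera call takes 0.05 s, during which the arm holds its last target. There are 200 camera calls.

### The job

The UV cabinet on the lab bench is to be loaded: first push the sprung plunger of the lamp cut-off switch all the way down and keep it down for a moment, then let it come up again. Then lift the cabinet's spring-closed lid by its handle until the lid lies in line with the thin steel setting arm on the cabinet's side, and finish while holding the lid still there with the gripper (do not let go). Do not shift the setting arm or any of the other things on the bench.

Things in the scene. Friction and masses are not known exactly. Their poses are not given: they have to be found in the camera images.
- cabinet: White open-topped box, fixed to the bench, 200 (x) x 220 (y) x 110 mm high; origin at the centre of its underside, z up, its front faces -x of its own frame. A grey lid with an amber window covers it, hinged along the far (+x) rim. It stands at any yaw within about 0.3 rad.
- lid_handle (a point): Middle of the lid handle: a steel bar 12 mm thick along the cabinet's y, on posts 50 mm either side of this point. Its axis is 42 mm above the lid's upper face, 175 mm from the hinge along the lid and 49 mm off the lid's middle plane; 166 mm above the bench when shut. The frame turns with the lid: x along the lid to the hinge, y along the hinge, z out of the lid.
- lid_hinge (a point): Middle of the hinge line, in the lid's middle plane, 117 mm above the bench, 100 mm behind the cabinet's centre. The hinge axis is the cabinet's y. The lid is 200 mm long, 220 mm wide, 14 mm thick.
- lid (a joint): Lid angle in rad: 0 shut (level), grows as the front edge rises, stops at 1.3. A spring and the lid's own weight pull it shut all the way: about 5 to 9 N upward at the handle to lift it; it falls shut when let go.
- setting_arm (a joint): Angle of the setting arm in rad, on the same scale as the lid's: the lid is in line with the arm when the two angles are equal. The arm starts somewhere between 0.45 and 0.85, stands still by friction, and must not be shifted.
- setting_tip (a point): Centre of the round tip (22 mm disc) of the setting arm: a bare steel strip 10 mm wide and 8 mm thick, on the cabinet's right side (-y), 14 mm outside the wall, pivoting on the lid's hinge axis; this point is 195 mm from that axis. Its frame turns with the arm: x along the arm towards the pivot.
- plunger_top (a point): Centre of the top face of the switch's plunger: an upright steel button, 38 mm across, its top 80 mm above the bench when up. It stands on a grey 80 x 80 x 45 mm switch box, fixed to the bench, left or right of the cabinet. A white stirrer with a flat round plate stands on the other side.
- plunger (a joint): Plunger stroke in m: 0 up, 0.015 fully down. The spring takes 3 N at the start and 9 N when fully down; it springs back when let go.
- dishes: Stack of three clear petri dishes, 88 mm across and 41 mm high, loose; a bystander, to be left where it is. Origin at the centre of its underside.
- pipette: White and grey hand pipette lying flat, 240 mm long, 26 mm thick, loose; a bystander, to be left where it is. Origin at the centre of its underside.
- flask: Small clear jar, 60 mm across, 110 mm high, loose; a bystander, to be left where it is. Origin at the centre of its underside.
- tube_rack: Yellow tube rack, 100 x 200 x 57 mm, loose; a bystander, to be left where it is. Origin at the centre of its underside.
- reagent: Clear bottle with a paper label and blue cap, 80 mm across, 170 mm high, loose; a bystander, to be left where it is. Origin at the centre of its underside.
- beaker: Clear open beaker, 76 mm across, 90 mm high, loose; a bystander, to be left where it is. Origin at the centre of its underside.
- tip_box: Pipette tip box, clear with white lid, 85 x 120 x 70 mm, loose; a bystander, to be left where it is. Origin at the centre of its underside.
Not all that is in view belongs to the job. Leave any red look-alike of the part that bears plunger_top alone.

How it is judged:
By the outcome, as a careful person would: the job done as asked, in the order asked, and still so for the second after the job is handed in, while the arm keeps its last pose, push and grip.
It also fails if it takes over 54 s, if anything falls off the work surface, if the arm or the gripper's body presses on something with over 40 N, if the wrist force passes 120 N, or if a joint passes its speed limit or range.

## Working session

There is one attempt and no reset: what is moved stays moved. The work goes in short steps, Python scripts to look and compute and a shell command to move; the robot and the scene stay as the last step left them, time stands still between calls to the robot, and variables do not carry over. Pictures are saved under pics/ and viewed, at most 10 in all, crops included, and the job is handed in when it is done.

```bash
mkdir -p pics
python3 - <<'E'
from bench import r
import cv2
o=r.get_obs();print({k:o[k] for k in('clock','tcp_pos','orientation','contact_force','grip_width')},r.grip_point_offset)
for n in('side','top'):
    cv2.imwrite(f'pics/{n}0.png',r.grab_frame(n))
    m=r.camera_model(n);print(n,m)
E
```

```text
{'clock': 0.0, 'tcp_pos': array([ 0.18493804, -0.64855041,  0.23031894]), 'orientation': array([-3.10956028e+00, -4.34753083e-01,  5.77082783e-04]), 'contact_force': array([ 0.40627811, -0.57098738, -0.04451755]), 'grip_width': 0.08538245216531197} 0.0187
side {'fx': 470.3989869408126, 'fy': 470.3989869408126, 'cx': 277.75335403560155, 'cy': 207.76027410298352, 'distortion': array([-0.09560032,  0.        ,  0.        ,  0.        ,  0.        ]), 'R': array([[-0.77451837, -0.63251193, -0.0070682 ],
       [-0.37332423,  0.46610335, -0.80210766],
       [ 0.51063717, -0.61860838, -0.59713763]]), 't': array([0.42330425, 0.30151362, 1.07339081])}
top {'fx': 457.3601465618421, 'fy': 457.3601465618421, 'cx': 280.0447845051106, 'cy': 216.00268185794957, 'distortion': array([-0.00425945,  0.        ,  0.        ,  0.        ,  0.        ]), 'R': array([[ 0.02866383, -0.99958806,  0.0014448 ],
       [-0.98214168, -0.02843237, -0.18598205],
       [ 0.18594652,  0.00391196, -0.98255208]]), 't': array([-0.02511567,  0.52747783,  1.27600048])}
```

View pics/top0.png

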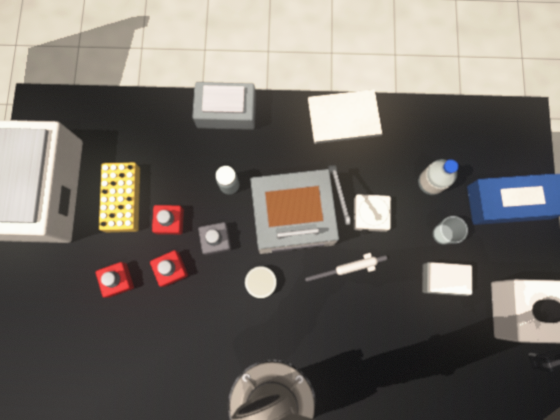

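View pics/side0.png

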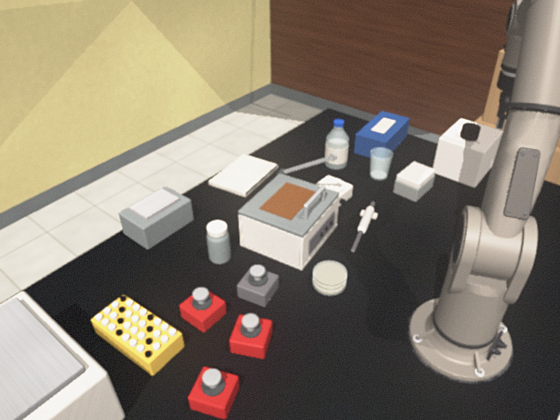

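The top view shows one grey switch at (212,237) and three red look-alikes at (165,217), (168,267) and (112,279). The grey one fits: it's a grey box directly left of the cabinet, with the stirrer at (372,212) on the other side. The cabinet is at (295,210), its handle at (298,233), and the setting arm runs (335,170)-(347,220). I'll confirm with one enlarged crop.

Run:
```python
import cv2,numpy as np
t=cv2.imread('pics/top0.png');s=cv2.imread('pics/side0.png')
a=cv2.resize(t[150:270,190:400],None,fx=3.8,fy=3.8,interpolation=cv2.INTER_CUBIC)[:, :798]
cv2.imwrite('pics/ct.png',a)
b=cv2.resize(s[140:310,225:365],None,fx=3.5,fy=3.5,interpolation=cv2.INTER_CUBIC)
cv2.imwrite('pics/cs.png',b)
```

```text
(no output)
```

View pics/ct.png

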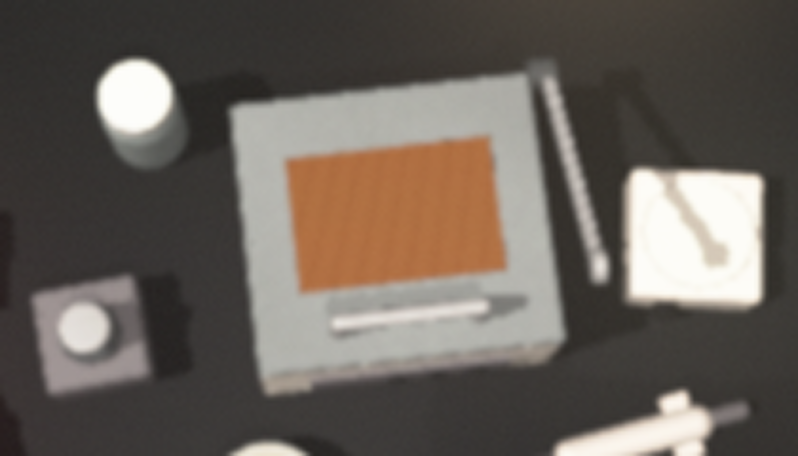

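View pics/cs.png

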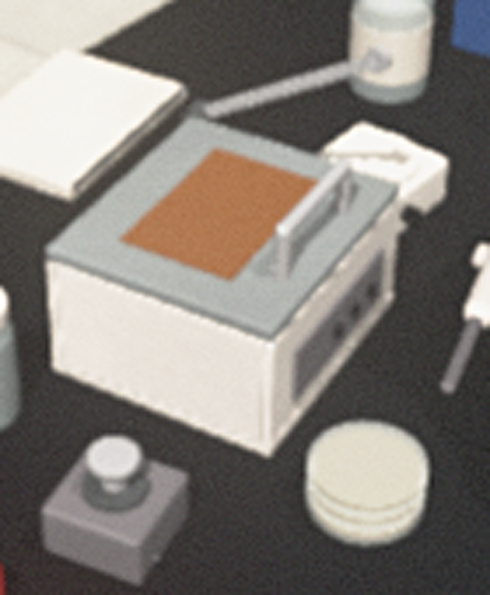

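```bash
cat > h.py <<'E'
import cv2,numpy as np
from bench import r
from scipy.optimize import least_squares
def ray(n,p):
    m=r.camera_model(n);K=np.array([[m['fx'],0,m['cx']],[0,m['fy'],m['cy']],[0,0,1]])
    u=cv2.undistortPoints(np.array([[p]],float),K,m['distortion'])[0,0]
    R=np.array(m['R']);return -R.T@m['t'],R.T@np.array([u[0],u[1],1])
def onz(n,p,z):
    c,d=ray(n,p);return c+d*(z-c[2])/d[2]
def proj(n,X):
    m=r.camera_model(n);K=np.array([[m['fx'],0,m['cx']],[0,m['fy'],m['cy']],[0,0,1]])
    return cv2.projectPoints(np.atleast_2d(np.array(X,float)),cv2.Rodrigues(np.array(m['R']))[0],np.array(m['t'],float),K,m['distortion'])[0][:,0]
def tri(ps):
    A=np.zeros((3,3));b=np.zeros(3)
    for n,p in ps:
        c,d=ray(n,p);d/=np.linalg.norm(d);M=np.eye(3)-np.outer(d,d);A+=M;b+=M@c
    return np.linalg.solve(A,b)
T=lambda x,y:((x+.5)/3.8-.5+190,(y+.5)/3.8-.5+150)
S=lambda x,y:((x+.5)/3.5-.5+225,(y+.5)/3.5-.5+140)
E
cat > m1.py <<'E'
from h import *
L=[(.1,-.11),(.1,.11),(-.1,.11),(-.1,-.11)]
t=[T(530,75),T(230,105),T(262,378),T(565,342)]; s=[S(195,112),S(48,250),S(272,330),S(400,190)]
def W(q,P):
    P=np.array(P);c,k=np.cos(q[2]),np.sin(q[2]);return np.c_[q[0]+c*P[:,0]-k*P[:,1],q[1]+k*P[:,0]+c*P[:,1],P[:,2]]
C=[(x,y,.124) for x,y in L]
f=lambda q:np.r_[proj('top',W(q,C))-t,proj('side',W(q,C))-s].ravel()
o=least_squares(f,[.6,0,0]);q=o.x;print('cab',q,o.fun.round(1))
print('handle ends',tri([('top',T(333,324)),('side',S(283,232))]),tri([('top',T(488,304)),('side',S(350,175))]))
print('handle model',W(q,[(-.075,0,.166)]))
print('plunger',onz('top',T(85,328),.08),onz('side',S(115,457),.08))
tip=tri([('top',T(600,268)),('side',S(377,62))]);print('tip',tip)
def A(th,yo):return W(q,[(.1-.195*np.cos(th),yo,.117+.195*np.sin(th))])
g=lambda v:np.r_[proj('top',A(*v))-[T(600,268)],proj('side',A(*v))-[S(377,62)]].ravel()
o=least_squares(g,[.6,-.13]);print('arm th,y',o.x,o.fun.round(1))
E
python3 m1.py
```

```text
cab [ 0.53708493 -0.04642951  0.13807885] [-0.5 -0.4 -0.1 -0.  -1.4 -0.6 -0.2  0.1 -0.1  0.6 -0.2 -1.2  0.8  0.4
  1.6 -2.3]
handle ends [ 0.45572134 -0.00428324  0.16704557] [ 0.47301694 -0.11303612  0.15264889]
handle model [[ 0.46279876 -0.05675255  0.166     ]]
plunger [0.45973255 0.17923898 0.08      ] [0.45856549 0.1849429  0.08      ]
tip [ 0.49252357 -0.18005679  0.21660255]
arm th,y [ 0.56235971 -0.12419969] [-0.8 -0.   1.3 -0.7]
```

```bash
python3 -m crank '[[0.11,0.1,0.06,0.12,-1],[0.11,0.1,0.06,0.12,-1],[0.11,0.1,0.06,0.12,-1],[0.11,0.1,0.06,0.12,-1],[0.11,0.1,0.06,0.12,-1],[0.11,0.1,0.06,0.12,-1],[0.11,0.1,0.06,0.12,-1],[0.11,0.1,0.06,0.12,-1]]' 40
python3 -m crank '[[0.11,0.11,0.06,0.12,-1],[0.11,0.11,0.06,0.12,-1],[0.11,0.11,0.0,0.12,-1],[0.11,0.11,0,0.12,-1],[0,0.16,0,0.12,-1],[0,0.16,0,0.12,-1],[0,0.16,0,0.12,-1],[0,0.16,0,0,-1]]'
```

```text
clock: 0.77
tcp_pos: [0.3618, -0.4878, 0.3275]
orientation: [-2.729, -1.556, 0.0]
contact_force: [1.5, -0.4, 0.1]
grip_width: 0.0002
gripper_force: 0.0
clock: 1.43
tcp_pos: [0.4487, -0.2715, 0.3507]
orientation: [-2.077, -2.356, 0.0]
contact_force: [0.8, -0.8, -0.5]
grip_width: -0.0002
gripper_force: 0.0
```

```bash
python3 -m crank '[[0,0.16,0,0,-1],[0,0.16,0,0,-1],[0,0.16,0,0,-1],[0,0.16,0,0,-1],[0,0.16,0,0,-1],[0,0.16,0,0,-1],[0,0.16,0,0,-1],[0,0.16,0,0,-1]]'
python3 -m crank '[[0,0.16,0,0,-1],[0,0.16,0,0,-1],[0,0.16,0,0,-1],[0,0.16,0,0,-1],[0,0.16,0,0,-1],[0,0,0,0,-1],[0,0,0,0,-1]]'
```

```text
clock: 2.1
tcp_pos: [0.4485, -0.0157, 0.3511]
orientation: [-2.084, -2.351, 0.001]
contact_force: [1.1, -0.5, 0.5]
grip_width: -0.0001
gripper_force: 0.0
clock: 2.68
tcp_pos: [0.4485, 0.1446, 0.3511]
orientation: [-2.078, -2.355, 0.0]
contact_force: [0.7, -0.3, -0.1]
grip_width: -0.0
gripper_force: 0.0
```

```bash
python3 -m crank '[[0.05,0.18,0,0,-1],[0,0,-0.18,0,-1],[0,0,-0.18,0,-1],[0,0,-0.18,0,-1],[0,0,-0.18,0,-1],[0,0,-0.18,0,-1],[0,0,-0.18,0,-1],[0,0,-0.1,0,-1]]'
python3 - <<'E'
from h import *
for n in('side','wrist'):cv2.imwrite(f'pics/{n}1.png',r.grab_frame(n))
o=r.get_obs();print(o['tcp_pos'],proj('wrist',[[.459,.182,.08],o['tcp_pos']]))
s=cv2.imread('pics/side1.png')[190:330,190:330];w=cv2.imread('pics/wrist1.png')
cv2.imwrite('pics/c1.png',np.hstack([cv2.resize(s,(400,400)),cv2.resize(w,(400,300),).copy() if 0 else cv2.copyMakeBorder(cv2.resize(w,(400,300)),0,100,0,0,0)]))
E
```

```text
clock: 3.35
tcp_pos: [0.4574, 0.1758, 0.1114]
orientation: [-2.085, -2.348, 0.008]
contact_force: [0.3, -0.9, 0.5]
grip_width: -0.0001
gripper_force: 0.0
[0.45681494 0.1758834  0.11180228] [[286.79992093 230.93606414]
 [281.2164592  269.19720937]]
```

View pics/c1.png

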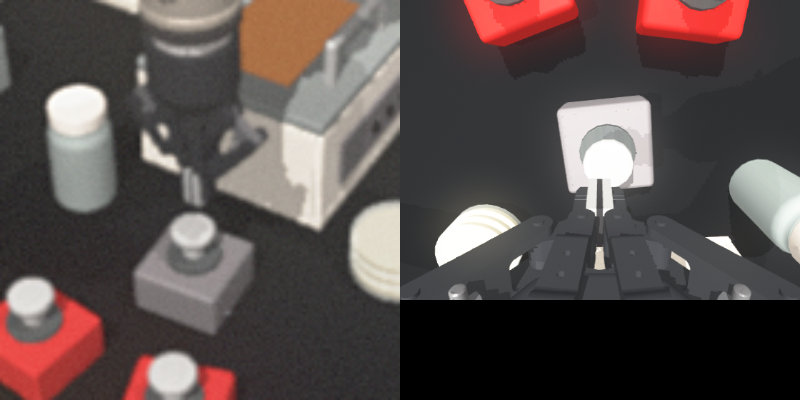

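The wrist view shows the fingertips just short of the plunger cap, whose centre is at wrist pixel (291,228), with the grey box under it. The prediction was (287,231), so the target is confirmed.

Run:
```python
from h import *
print(onz('wrist',(291,228),.08),r.get_obs()['tcp_pos'])
```

```text
[0.46099897 0.18393009 0.08      ] [0.45681494 0.1758834  0.11180228]
```

```bash
python3 -m crank '[[0.015,0.03,0,0,-1],[0,0,-0.08,0,-1],[0,0,-0.06,0,-1],[0,0,-0.04,0,-1],[0,0,-0.03,0,-1],[0,0,-0.02,0,-1],[0,0,0,0,-1],[0,0,0,0,-1]]'
```

```text
clock: 4.12
tcp_pos: [0.4631, 0.1849, 0.0701]
orientation: [2.083, 2.35, 0.002]
contact_force: [0.5, -2.2, 6.2]
grip_width: -0.0003
gripper_force: 3.3
```

```bash
python3 -m crank '[[0,0,-0.015,0,-1],[0,0,-0.015,0,-1],[0,0,-0.01,0,-1],[0,0,0,0,-1],[0,0,0,0,-1],[0,0,0,0,-1]]'
```

```text
clock: 4.62
tcp_pos: [0.4634, 0.1851, 0.0647]
orientation: [2.081, 2.348, 0.002]
contact_force: [-7.6, -5.4, 36.9]
grip_width: 0.0
gripper_force: 18.2
```

```bash
python3 -m crank '[[0,0,0.003,0,-1],[0,0,0,0,-1],[0,0,0,0,-1],[0,0,0,0,-1],[0,0,0,0,-1],[0,0,0,0,-1],[0,0,0,0,-1],[0,0,0,0,-1]]'
python3 -m crank '[[0,0,0.05,0,-1],[0,0,0.1,0,-1],[0,0,0.18,0,-1],[0,0,0.18,0,-1],[0,0,0.18,0,-1],[0,0,0.18,0,-1],[0,0,0.18,0,0],[0,0,0,0,1]]'
python3 - <<'E'
from h import *
for n in('side','wrist'):cv2.imwrite(f'pics/{n}2.png',r.grab_frame(n))
o=r.get_obs();print(o['tcp_pos'],o['orientation'])
E
```

```text
clock: 5.28
tcp_pos: [0.4634, 0.1851, 0.0648]
orientation: [2.082, 2.348, 0.002]
contact_force: [-6.1, -4.6, 30.2]
grip_width: -0.0002
gripper_force: 14.9
clock: 5.95
tcp_pos: [0.465, 0.1873, 0.2791]
orientation: [2.079, 2.347, 0.015]
contact_force: [0.9, 0.4, -0.7]
grip_width: 0.0234
gripper_force: 0.0
[0.46282045 0.1851104  0.27348036] [2.08237506 2.34903539 0.00415587]
```

```bash
python3 -m crank '[[0,-0.16,0,0.023,1],[0,-0.16,0,0,1],[0,-0.16,0,0,1],[0,-0.16,0,0,1],[0,-0.16,0,0,1],[0,-0.16,0,0,1],[0,-0.16,0,0,1],[0,-0.09,0,0,1]]'
python3 -m crank '[[0,0,-0.1,0,1],[0,0,-0.1,0,1],[0,0,0,0,1]]'
python3 - <<'E'
from h import *
w=r.grab_frame('wrist');cv2.imwrite('pics/wrist3.png',w)
o=r.get_obs();print(o['tcp_pos'],o['orientation'])
P=[[.4628+d*np.sin(.138),-.0568-d*np.cos(.138),.166] for d in(-.05,0,.05)];print(proj('wrist',P))
E
```

```text
clock: 6.72
tcp_pos: [0.4605, -0.0612, 0.2701]
orientation: [-2.065, -2.364, 0.005]
contact_force: [0.4, 0.1, 0.4]
grip_width: 0.0853
gripper_force: 0.0
clock: 6.97
tcp_pos: [0.4586, -0.0578, 0.2274]
orientation: [-2.058, -2.364, 0.007]
contact_force: [-0.4, 0.1, -1.3]
grip_width: 0.0854
gripper_force: 0.0
[ 0.45968736 -0.05722679  0.22929333] [-2.05817554 -2.36603021  0.00512134]
[[286.9325432  140.26522409]
 [286.32158639 221.25083171]
 [285.7584579  291.94704334]]
```

View pics/wrist3.png

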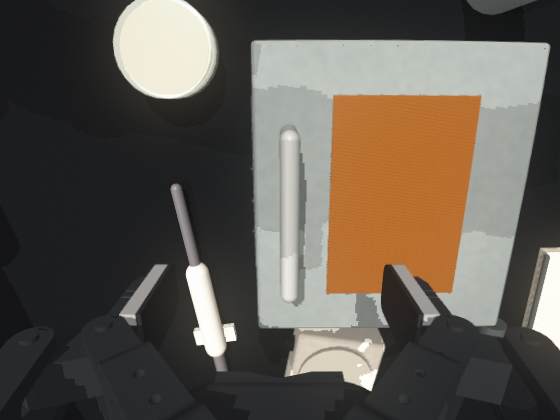

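The wrist view shows the handle bar upright at column 289, rows 130–300, between the pads and parallel to them. The prediction was column 286. I'll descend and grip.

```bash
python3 -m crank '[[0.015,0,-0.1,0,1],[0,0,-0.1,0,1],[0,0,-0.1,0,1],[0,0,-0.08,0,1],[0,0,-0.03,0,1],[0,0,0,0,1],[0,0,0,0,1]]'
python3 -m crank '[[0,0,0,0,-1],[0,0,0,0,-1],[0,0,0,0,-1],[0,0,0,0,-1],[0,0,0,0,-1],[0,0,0,0,-1]]' 40
```

```text
clock: 7.6
tcp_pos: [0.4655, -0.0568, 0.1506]
orientation: [2.061, 2.371, 0.001]
contact_force: [-0.7, 0.2, 0.4]
grip_width: 0.0853
gripper_force: 0.0
clock: 8.1
tcp_pos: [0.4649, -0.0573, 0.1501]
orientation: [-2.062, -2.37, 0.001]
contact_force: [-17.0, -2.0, 9.6]
grip_width: 0.0124
gripper_force: 9.9
```

```bash
python3 -m crank '[[-0.01,0,0,0,-1],[0,0,0,0,-1],[0,0,0,0,-1],[0,0,0,0,-1]]'
cat > path.py <<'E'
import sys,numpy as np
# handle offset from shut pose, in crank units, along cabinet yaw
for th in [float(a) for a in sys.argv[1:]]:
    x=lambda t:-.175*np.cos(t)-.049*np.sin(t)*-1; z=lambda t:.175*np.sin(t)+.049*np.cos(t)
    d=x(th)-x(0);print(th,np.round(np.array([d*np.cos(.138),d*np.sin(.138),z(th)-z(0)])/.2,3))
E
python3 path.py .07 .14 .21 .28 .35 .42 .49 .56
```

```text
clock: 8.43
tcp_pos: [0.4643, -0.0573, 0.1502]
orientation: [2.061, 2.369, 0.003]
contact_force: [5.3, -0.7, -2.4]
grip_width: 0.0104
gripper_force: 39.4
0.07 [0.019 0.003 0.061]
0.14 [0.042 0.006 0.12 ]
0.21 [0.07  0.01  0.177]
0.28 [0.101 0.014 0.232]
0.35 [0.136 0.019 0.285]
0.42 [0.174 0.024 0.335]
0.49 [0.216 0.03  0.383]
0.56 [0.261 0.036 0.427]
```

```bash
python3 -m crank '[[0.019,0.003,0.061,0,-1],[0.023,0.003,0.059,0,-1],[0.028,0.004,0.057,0,-1],[0,0,0,0,-1]]'
python3 -m crank '[[0.031,0.004,0.055,0,-1],[0.035,0.005,0.053,0,-1],[0.038,0.005,0.05,0,-1],[0.042,0.006,0.048,0,-1],[0,0,0,0,-1],[0,0,0,0,-1]]'
```

```text
clock: 8.77
tcp_pos: [0.4779, -0.0553, 0.1861]
orientation: [2.062, 2.369, 0.0]
contact_force: [3.8, -0.9, -9.0]
grip_width: 0.0103
gripper_force: 39.2
clock: 9.27
tcp_pos: [0.5031, -0.0517, 0.2246]
orientation: [-2.059, -2.366, 0.008]
contact_force: [-4.2, -1.7, -5.6]
grip_width: 0.0101
gripper_force: 39.3
```

Run:
```python
from h import *
t=r.grab_frame('top');s=r.grab_frame('side');cv2.imwrite('pics/top4.png',t);cv2.imwrite('pics/side4.png',s)
a=cv2.resize(t[150:270,240:360],(400,400),interpolation=cv2.INTER_CUBIC)
b=cv2.resize(s[125:265,235:375],(400,400),interpolation=cv2.INTER_CUBIC)
cv2.imwrite('pics/c4.png',np.hstack([a,b]))
```

```text
(no output)
```

View pics/c4.png

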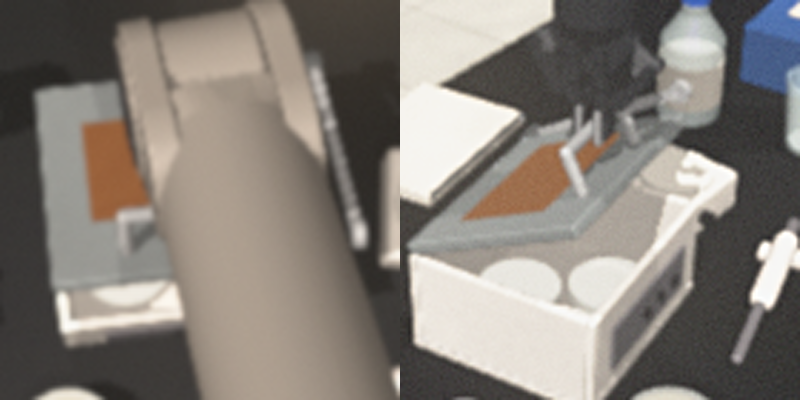

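```bash
cat > m2.py <<'E'
from h import *
q=np.array([.53708493,-.04642951,.13807885])
def W(q,P):
    P=np.atleast_2d(P);c,k=np.cos(q[2]),np.sin(q[2]);return np.c_[q[0]+c*P[:,0]-k*P[:,1],q[1]+k*P[:,0]+c*P[:,1],P[:,2]]
def lid(th,l,y,n): return (.1-l*np.cos(th)+n*np.sin(th),y,.117+l*np.sin(th)+n*np.cos(th))
for th in(.42,.46,.5,.54,.58,.62):
    P=W(q,[lid(th,.2,.11,.007),lid(th,.2,.11,-.007),lid(th,.2,-.11,.007),lid(th,.195,-.128,0)])
    print(th,'topcrop',((proj('top',P)-[240,150])*3.333)[[0,3]].round(0).tolist(),'side',(((proj('side',P)-[235,125])*2.857)+[400,0]).round(0).tolist())
E
python3 m2.py
```

```text
0.42 topcrop [[50.0, 290.0], [358.0, 256.0]] side [[576.0, 232.0], [582.0, 246.0], [688.0, 115.0], [694.0, 114.0]]
0.46 topcrop [[49.0, 284.0], [359.0, 250.0]] side [[573.0, 223.0], [579.0, 238.0], [685.0, 108.0], [692.0, 107.0]]
0.5 topcrop [[48.0, 277.0], [360.0, 244.0]] side [[569.0, 215.0], [575.0, 229.0], [682.0, 101.0], [689.0, 100.0]]
0.54 topcrop [[47.0, 270.0], [360.0, 237.0]] side [[565.0, 207.0], [572.0, 221.0], [679.0, 93.0], [686.0, 93.0]]
0.58 topcrop [[46.0, 263.0], [361.0, 230.0]] side [[560.0, 199.0], [568.0, 213.0], [675.0, 86.0], [682.0, 86.0]]
0.62 topcrop [[44.0, 255.0], [361.0, 223.0]] side [[555.0, 192.0], [563.0, 205.0], [671.0, 79.0], [678.0, 79.0]]
```

The left half shows the arm tip at (360,238), and the lid's front-left corner at (52,288). In the right half the tip is at (677,92) and that corner at (573,230). Both views put the lid about 0.10 rad below the setting arm, so I'll raise it by that and measure again.

```bash
python3 -m crank '[[0.02,0.003,0.021,0,-1],[0.022,0.003,0.021,0,-1],[0.023,0.003,0.02,0,-1],[0,0,0,0,-1],[0,0,0,0,-1],[0,0,0,0,-1]]'
python3 - <<'E'
from h import *
t=np.mean([r.grab_frame('top').astype(float) for _ in range(4)],0).astype(np.uint8);s=np.mean([r.grab_frame('side').astype(float) for _ in range(4)],0).astype(np.uint8);cv2.imwrite('pics/top5.png',t);cv2.imwrite('pics/side5.png',s)
a=cv2.resize(t[160:260,245:355],(400,364),interpolation=cv2.INTER_CUBIC)   # 3.636
b=cv2.resize(s[135:225,275:345],(400,514),interpolation=cv2.INTER_CUBIC)   # 5.714
g=np.zeros((514,800,3),np.uint8);g[:364,:400]=a;g[:,400:]=b
cv2.imwrite('pics/c5.png',cv2.convertScaleAbs(g,alpha=1.3))
E
```

```text
clock: 9.87
tcp_pos: [0.5145, -0.05, 0.2368]
orientation: [-2.058, -2.364, 0.013]
contact_force: [-10.8, -1.7, 1.2]
grip_width: 0.0104
gripper_force: 39.9
```

View pics/c5.png

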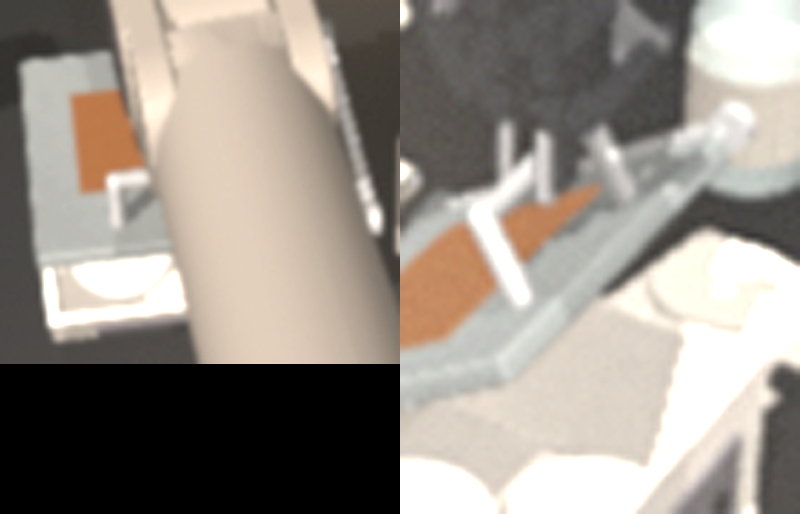

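```bash
cat >> m2.py <<'E'
print()
for th in(.48,.52,.56,.6):
    P=W(q,[lid(th,.2,.11,.007),lid(th,.2,.11,-.007),lid(th,.2,-.11,.007),lid(th,.2,-.11,-.007),lid(th,.195,-.128,0),lid(th,0,-.128,0),lid(th,.175,.05,.049)])
    print(th,'top',((proj('top',P)-[245,160])*3.636)[[0,4,5,6]].round(0).tolist(),'side',(((proj('side',P)-[275,135])*5.714)+[400,0]).round(0).tolist())
E
python3 m2.py | sed 1,7d
```

```text
0.48 top [[34.0, 269.0], [374.0, 233.0], [326.0, 33.0], [114.0, 194.0]] side [[513.0, 382.0], [526.0, 410.0], [739.0, 151.0], [749.0, 177.0], [752.0, 149.0], [448.0, 209.0], [499.0, 238.0]]
0.52 top [[33.0, 262.0], [375.0, 226.0], [326.0, 33.0], [113.0, 185.0]] side [[505.0, 366.0], [519.0, 394.0], [732.0, 137.0], [744.0, 162.0], [746.0, 135.0], [448.0, 209.0], [489.0, 224.0]]
0.56 top [[32.0, 254.0], [375.0, 218.0], [326.0, 33.0], [112.0, 176.0]] side [[496.0, 350.0], [511.0, 378.0], [725.0, 122.0], [737.0, 148.0], [739.0, 121.0], [448.0, 209.0], [479.0, 212.0]]
0.6 top [[31.0, 246.0], [376.0, 211.0], [326.0, 33.0], [111.0, 167.0]] side [[487.0, 334.0], [503.0, 362.0], [717.0, 108.0], [730.0, 133.0], [732.0, 107.0], [448.0, 209.0], [468.0, 199.0]]
```

Run:
```python
from h import *
t=cv2.imread('pics/top5.png');s=cv2.imread('pics/side5.png')
a=cv2.resize(t[205:230,335:355],(400,500),interpolation=cv2.INTER_CUBIC)   # x20
b=cv2.resize(s[145:175,318:338],(400,600),interpolation=cv2.INTER_CUBIC)[:500] # x20
cv2.imwrite('pics/c6.png',np.hstack([a,b]))
```

```text
(no output)
```

View pics/c6.png

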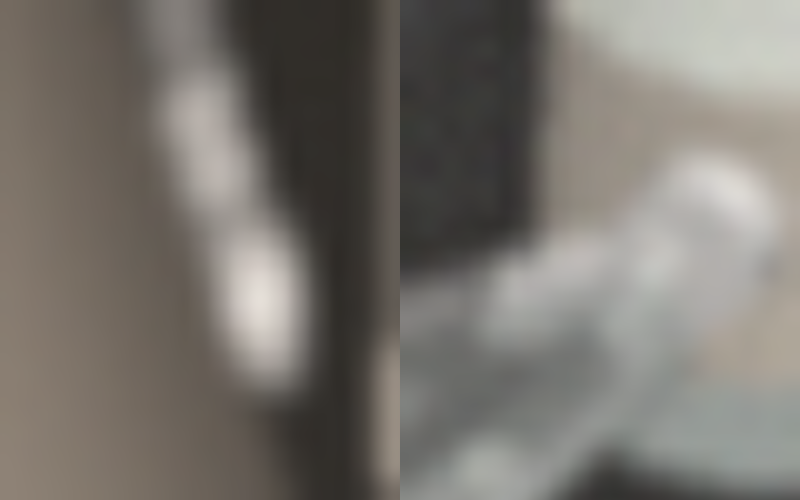

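```bash
cat > m3.py <<'E'
from h import *
import sys
q=np.array([.53708493,-.04642951,.13807885])
def W(P):
    c,k=np.cos(q[2]),np.sin(q[2]);return np.c_[q[0]+c*P[:,0]-k*P[:,1],q[1]+k*P[:,0]+c*P[:,1],P[:,2]]
def prof(img,cam,th,l,ys,ns):
    out=[]
    for n in ns:
        P=np.c_[np.full(len(ys),.1-l*np.cos(th)+n*np.sin(th)),ys,np.full(len(ys),.117+l*np.sin(th)+n*np.cos(th))]
        p=proj(cam,W(P)).astype(np.float32)
        out.append(cv2.remap(img,p[:,0][None],p[:,1][None],cv2.INTER_LINEAR).astype(float).mean((0,1)))
    return np.array(out).mean(1)
k=sys.argv[1];ths=float(sys.argv[2])
for f,th in(('0',0),(k,ths)):
    s=cv2.imread(f'pics/side{f}.png')
    print(f,'front n=-20..20mm by 2:',prof(s,'side',th,.2,np.linspace(-.05,.095,60),np.arange(-.02,.021,.002)).round(0).astype(int))
    print('  bar n=37..61 by 2:',prof(s,'side',th,.175,np.linspace(.03,.042,10),np.arange(.037,.062,.002)).round(0).astype(int))
E
python3 m3.py 5 .555
```

```text
0 front n=-20..20mm by 2: [181 181 181 182 184 186 189 191 189 183 172 159 148 142 145 152 162 170
 177 180 181]
  bar n=37..61 by 2: [154 157 160 168 181 196 209 217 221 223 219 211 194]
5 front n=-20..20mm by 2: [171 162 149 134 120 110 108 116 131 143 148 152 155 155 149 140 136 135
 137 139 139]
  bar n=37..61 by 2: [114 115 121 133 154 175 189 193 183 154 115  83  66]
```

```bash
cat > m4.py <<'E'
import sys;sys.argv=['',sys.argv[1],sys.argv[2]]
exec(open('m3.py').read().split('k=sys')[0])
k,th=sys.argv[1],float(sys.argv[2])
s=cv2.imread(f'pics/side{k}.png')
ns=np.arange(-.020,.021,.002);print('n',(ns*1000).round().astype(int))
for a in np.arange(-.10,.10,.025):
    print(round(a,3),prof(s,'side',th,.2,np.linspace(a,a+.02,10),ns).round(0).astype(int))
s0=cv2.imread('pics/side0.png');print('shut')
for a in np.arange(-.10,.10,.025):
    print(round(a,3),prof(s0,'side',0,.2,np.linspace(a,a+.02,10),ns).round(0).astype(int))
print('tip: n profile at l=.195 centre; then l profile')
for y in(-.132,-.128,-.124):print(prof(s,'side',th,.195,np.array([y]),ns).round(0).astype(int))
E
python3 m4.py 5 .555
```

```text
n [-20 -18 -16 -14 -12 -10  -8  -6  -4  -2   0   2   4   6   8  10  12  14
  16  18  20]
-0.1 [107 119 129 139 145 147 145 143 145 149 152 154 157 162 165 165 168 172
 174 168 156]
-0.075 [ 62  56  55  55  56  60  73  97 125 142 141 133 125 120 116 115 120 130
 141 149 150]
-0.05 [152 109  72  54  52  57  68  90 118 139 148 152 154 153 142 125 110 106
 109 114 116]
-0.025 [189 171 135  91  63  56  67  90 115 133 141 146 148 150 146 140 134 130
 128 131 134]
-0.0 [192 192 182 155 111  75  73  96 123 138 143 147 150 151 148 142 139 139
 139 136 127]
0.025 [166 168 171 173 167 150 131 124 131 139 143 147 150 151 146 141 139 139
 139 139 138]
0.05 [163 162 163 163 163 160 153 146 145 149 153 156 160 159 150 142 139 139
 139 139 140]
0.075 [164 164 164 165 164 162 157 153 154 159 162 166 169 168 160 152 151 158
 169 179 182]
shut
-0.1 [177 176 176 178 182 185 189 191 192 191 187 180 173 168 166 169 176 185
 195 206 216]
-0.075 [179 179 180 179 179 179 180 182 184 184 180 171 160 150 146 149 156 165
 173 178 180]
-0.05 [179 179 180 180 183 186 189 190 187 179 166 151 140 136 141 149 158 166
 173 177 179]
-0.025 [180 179 179 180 183 186 188 190 190 187 180 168 155 146 145 151 161 169
 176 180 182]
-0.0 [182 182 182 181 181 180 182 184 185 183 177 166 155 147 147 153 162 172
 178 182 182]
0.025 [182 181 181 182 184 189 194 197 196 188 172 155 143 139 144 152 163 172
 178 182 183]
0.05 [182 182 182 183 185 190 194 197 196 189 177 162 150 144 146 153 163 172
 177 179 180]
0.075 [184 184 185 186 188 188 187 184 178 171 160 150 142 140 145 155 164 171
 176 179 180]
tip: n profile at l=.195 centre; then l profile
[164 164 164 165 163 159 156 156 169 181 193 202 207 214 205 191 173 161
 152 153 159]
[163 164 164 164 162 159 161 164 170 178 183 186 195 201 208 202 191 171
 159 151 150]
[161 163 162 162 162 162 165 169 172 175 177 178 178 182 190 196 192 181
 164 153 148]
```

```bash
cat > m5.py <<'E'
import sys;k,th=sys.argv[1],float(sys.argv[2])
exec(open('m3.py').read().split('k=sys')[0])
def pl(img,th,ls,y,n):
    return [int(round(prof(img,'top',th,l,y,[n])[0])) for l in ls]
for f,t in(('0',0),(k,th)):
    s=cv2.imread(f'pics/top{f}.png');ls=np.arange(.184,.2241,.002)
    for a in(.03,.055,.08):print(f,'front l184..',pl(s,t,ls,np.linspace(a,a+.02,10),.007))
s=cv2.imread(f'pics/top{k}.png')
for y in(-.132,-.128,-.124,-.12):print('tip',y,pl(s,th,np.arange(.174,.2201,.002),np.array([y]),.0))
print('right wall y scan at l=.19'); print([pl(s,th,[.19],np.array([y]),0)[0] for y in np.arange(-.145,-.109,.002)])
s=cv2.imread('pics/top0.png');print([pl(s,0,[.12],np.array([y]),.007)[0] for y in np.arange(-.125,-.097,.002)])
E
python3 m5.py 5 .555
```

```text
0 front l184.. [178, 179, 179, 178, 178, 176, 171, 162, 153, 148, 145, 138, 122, 100, 82, 70, 64, 61, 60, 60, 59]
0 front l184.. [177, 178, 178, 178, 177, 175, 170, 160, 150, 146, 145, 140, 128, 110, 92, 78, 67, 61, 60, 60, 60]
0 front l184.. [176, 177, 177, 178, 178, 176, 171, 162, 152, 149, 151, 155, 154, 148, 133, 108, 81, 66, 60, 60, 60]
5 front l184.. [134, 134, 133, 133, 133, 134, 136, 139, 141, 139, 136, 138, 151, 174, 201, 219, 229, 232, 233, 233, 233]
5 front l184.. [144, 144, 144, 144, 144, 145, 148, 154, 158, 158, 154, 153, 161, 180, 203, 220, 228, 232, 232, 233, 232]
5 front l184.. [143, 143, 143, 143, 144, 146, 149, 155, 159, 160, 156, 151, 153, 161, 174, 186, 192, 193, 190, 187, 184]
tip -0.132 [86, 92, 100, 111, 123, 134, 142, 144, 141, 134, 124, 111, 97, 86, 76, 66, 57, 51, 48, 47, 48, 49, 49, 49]
tip -0.128 [149, 144, 149, 157, 170, 183, 194, 203, 211, 213, 207, 195, 181, 165, 146, 128, 103, 80, 62, 53, 48, 48, 47, 48]
tip -0.124 [160, 149, 145, 144, 151, 160, 170, 177, 182, 186, 188, 184, 176, 166, 149, 132, 111, 92, 74, 70, 67, 67, 68, 67]
tip -0.12 [116, 112, 108, 105, 104, 107, 109, 109, 111, 112, 112, 113, 111, 109, 105, 101, 95, 91, 87, 87, 87, 87, 88, 88]
right wall y scan at l=.19
[102, 80, 59, 49, 49, 70, 112, 170, 203, 212, 198, 165, 123, 101, 93, 94, 97, 100]
[49, 49, 49, 49, 50, 53, 73, 104, 141, 167, 177, 181, 182, 182]
```

The last crop shows the tip disc centred at about (262,312) in the top half and (710,240) in the side half. In the averaged profiles the lid's offset matches the arm's to within about 0.007 rad, with the lid slightly low. I'll make one fine nudge, let it settle and check once more.

```bash
python3 -m crank '[[0.003,0,0.005,0,-1],[0,0,0,0,-1],[0,0,0,0,-1],[0,0,0,0,-1],[0,0,0,0,-1],[0,0,0,0,-1],[0,0,0,0,-1],[0,0,0,0,-1]]'
python3 - <<'E'
from h import *
for n in('top','side'):cv2.imwrite(f'pics/{n}7.png',np.mean([r.grab_frame(n).astype(float) for _ in range(4)],0).astype(np.uint8))
t=cv2.imread('pics/top7.png');s=cv2.imread('pics/side7.png')
cv2.imwrite('pics/c7.png',np.hstack([cv2.resize(t,(400,300)),cv2.resize(s[125:245,235:395],(400,300),interpolation=cv2.INTER_CUBIC)]))
E
python3 m4.py 7 .565 | sed '/shut/,/tip/d'; python3 m5.py 7 .565 | grep -v ^0
```

```text
clock: 10.93
tcp_pos: [0.5154, -0.0499, 0.2376]
orientation: [-2.058, -2.365, 0.011]
contact_force: [-9.8, -1.5, 0.0]
grip_width: 0.0102
gripper_force: 39.7
n [-20 -18 -16 -14 -12 -10  -8  -6  -4  -2   0   2   4   6   8  10  12  14
  16  18  20]
-0.1 [119 130 139 145 148 148 147 145 146 148 151 155 160 162 161 163 167 170
 167 155 141]
-0.075 [ 56  54  55  57  61  69  88 114 138 151 152 144 130 119 114 117 125 133
 139 144 143]
-0.05 [110  72  55  54  55  60  77 104 129 143 148 150 152 147 133 117 108 106
 106 107 108]
-0.025 [171 136  92  64  56  61  77 103 127 139 144 147 150 149 143 136 131 127
 128 133 136]
-0.0 [192 183 156 113  74  61  77 105 129 140 145 149 152 150 145 140 138 138
 139 137 131]
0.025 [168 172 173 169 156 137 126 127 136 141 145 149 152 150 144 139 138 139
 140 140 138]
0.05 [163 163 163 163 164 161 155 149 149 151 153 158 161 157 148 140 138 139
 140 141 142]
0.075 [164 164 165 165 164 162 156 153 156 161 164 167 171 167 157 151 153 163
 175 183 184]
[164 165 164 163 159 156 157 167 181 195 204 207 214 206 193 173 161 153
 155 159 164]
[164 165 164 163 160 158
[... 476 characters left out ...]
, 174, 186, 194, 196, 194, 191, 187]
tip -0.132 [81, 82, 87, 96, 105, 117, 128, 132, 133, 128, 120, 111, 98, 88, 78, 69, 60, 53, 49, 48, 48, 48, 49, 50]
tip -0.128 [150, 144, 142, 148, 156, 170, 183, 195, 204, 213, 207, 199, 186, 173, 157, 139, 118, 93, 73, 58, 51, 48, 48, 48]
tip -0.124 [170, 158, 149, 145, 148, 158, 169, 177, 183, 190, 193, 194, 189, 179, 164, 148, 129, 108, 91, 74, 71, 68, 67, 67]
tip -0.12 [123, 119, 114, 107, 106, 109, 111, 114, 114, 114, 115, 118, 120, 117, 111, 105, 99, 93, 91, 88, 87, 87, 88, 89]
right wall y scan at l=.19
[104, 82, 60, 49, 48, 66, 104, 159, 193, 206, 195, 168, 127, 103, 94, 95, 96, 100]
[49, 49, 49, 49, 50, 53, 73, 104, 141, 167, 177, 181, 182, 182]
```

View pics/c7.png

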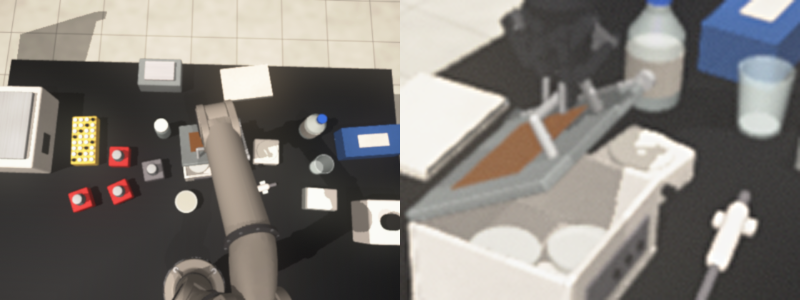

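The last picture shows nothing on the bench disturbed, the gripper on the handle, and the lid edge running into the arm tip. In the side profiles the lid is at about 0.570 rad and the arm at about 0.569, so they are in line.

```bash
python3 -c "
from bench import r
print(r.hand_in())"
```

```text
the job is handed in; nothing more can be done
None
```

I pushed the plunger all the way down, held it for about a second and let it up. I then raised the lid to about 0.57 rad, in line with the setting arm as measured in the side view (to about 0.01 rad), and handed in at about 11 s with the gripper still holding the handle; no verdict came back.

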